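# Seat the heatsink board and close its test clamp

### The job

Two identical test fixtures stand on the bench, each with a circuit board and an open hinged clamp frame. Take the one whose board carries the finned heatsink: press down on the heatsink, firmly but without ramming it, until you feel the board stop fully home in its nest, whether or not it still stood proud, and only then swing its clamp frame all the way down over the board and let go. Do not touch the other fixture, its board or its clamp.

Things in the scene. Friction and masses are not known exactly. Their poses are not given: they have to be found in the camera images.
- fixture: Fixed test fixture holding the board with the heatsink. Black base 155 x 130 x 20 mm. Origin: on the bench under the board's centre; the base spans x -50 to +105 mm. x points to the clamp's hinge, away from the robot within 20 deg; y along the hinge; z up. Board lies between 54 mm high cheeks at y +-50 mm. Hinge axis: parallel to y at x +70 mm, 47.5 mm above the bench, between 60 mm high ears.
- heatsink_board: Green board 80 (x) x 90 (y) x 3 mm, in its middle a finned heatsink 44 x 40 mm, 26 mm high, that may be pressed like a flat face. Origin: centre of the underside; axes as the fixture's; heatsink top 29 mm above it. Slides only up and down: fully home the origin is 40 mm above the bench; starts 0 to 10 mm proud. About 6 N friction, stays where left, stops hard when home.
- clamp (a joint): Its clamp's hinge, rad: 0 closed (level), pi/2 upright, starts 1.65 to 1.9. U-frame: side bars 10 mm wide, 7 thick at y +-38 mm pass beside the heatsink; round handle bar, 12 mm diameter, 110 mm long along y, joins them 130 mm from the hinge axis (closed: x -60 mm, 47.5 mm above bench). Stiff hinge: stays where left, 1 to 3 N on the bar moves it.
- other_fixture: The other fixture, of the same make and size, origin and axes alike, with its own open clamp frame reaching 185 mm above the bench; its board carries a black block and two upright round capacitors instead of a heatsink. To be left alone.
Mind the look-alikes: they are no part of the job. What is shaped like the fixture but pink or yellow is not meant.

How it is judged:
By the outcome, as a careful person would: the job done as asked, in the order asked, and still so for the second after the job is handed in, with the robot touching nothing.
It also fails if it takes over 45 s, if anything falls off the work surface, if the arm or the gripper's body presses on something with over 40 N, if the wrist force passes 120 N, or if a joint passes its speed limit or range.

### The arm

A 6-joint arm with a two-finger parallel gripper is mounted at the origin on the work surface. World frame = base frame: x ahead of the robot, y to its left, z up, the work surface at z = 0. Lengths are in m, angles in rad, forces in N, time in s.
With the tool pointing down it reaches from about 0.25 to 0.775 m from the base axis. Payload 4 kg.
Tool frame: the origin (TCP) lies between the finger pads; the fingertips stand 25 mm ahead of it and the grasp point (between the pads) lies 6 mm ahead of it (robot.tip_reach is the z of the fingertips in the tool frame, in m); z points along the fingers, y is the line along which they close (so a half turn about z gives the same grasp; the last joint's range is limited). The gripper opens to 94 mm and grips with 3 to 60 N. Pads are 16 mm wide; open, the fingers measure 119 mm over their backs; the gripper's body (75 mm by 177 mm) begins 78 mm behind the grasp point.
Start: joints at [1.236, 0.087, 1.371, -0, 1.684, -0.103], TCP at [0.126, 0.535, 0.231] pointing down, gripper open.
Joint ranges: [-3.1, 3.1], [-0.76, 2.03], [0.27, 2.55], [-1.08, 4.22], [0.17, 2.65], [-2.57, 2.57]. Speed limits (rad/s): [2.79, 2.79, 3.14, 3.14, 3.14, 3.14].

### API

Orientations are given as [roll, pitch, yaw] about the fixed x, y, z axes, in that order (R = Rz(yaw) Ry(pitch) Rx(roll)).
In Python, from bench import robot gives the robot as it stands. The module is installed in compiled form; this text tells all that it offers.
- The arm moves only by the shell command python3 -m handwheel 'ROWS'. ROWS is JSON, a list of rows, each a list of 3 entries, a list of its own where there are three numbers: the turn, a rotation vector about the world's x, y, z in units of 90 degrees (1.0 is 90 degrees), then the shift along the world's x, y, z in units of 0.05 m (1.0 is 0.05 m), then the closure, from 0 (fully open) to 1 (shut). A call has 1 to 5 rows; each row shifts and turns the commanded pose from where the row before left it; what a row does not reach is not made up. A row lasts 1/10 s, in which the tool goes at most 50 mm and 8.59 degrees, less where a joint would pass 70% of its speed; a pose out of reach is approached as far as the arm can. A call with a number of a shift or a turn outside -1 to 1 is refused whole. A call with a gripper value outside its range is refused whole. The fingers move at their own pace and stop on an object; the grip force is fixed at half the most. Time passes only in rows, so rows that do not move let the fingers close. It gives the time, the measured TCP pose, the force, the opening and the grip force at its end, in the units of the state.
- robot.get_obs(): the state, without advancing time (a new reading comes with each control period).
- robot.snapshot(name): name is "side" or "top"; returns (picture, depth): 384x512x3 uint8, red, green, blue; 384x512 float32, m along the optical axis (not along the pixel's ray), 0 where there is no reading.
- robot.calibration(name): a dict with "mtx" (3x3 intrinsics, pixels), "extrinsics" (4x4, takes a point from camera to world coordinates). Camera axes: x right, y down, z forward; pixel columns grow to the right and rows downward; lengths in m; the calibration is good to about 2 mm. A picture is of the moment at which its call begins. calibration takes no time and is no camera call.
- robot.close_job(): hands the job in; it is judged then, once.
Trained networks look in the newest picture that a camera, given by its name, has taken for a name from the list of things; names that differ only in an ending like _2 or _b are one class to them, and where a whole thing is asked for, a point or a joint stands for the part that bears it (a point fixed in the world has none). Each returns a list of dicts, best first, with "p" (0 to 1); they miss things now and then, are a little off and sometimes report something else, mostly with a low value. They report only what shows in the picture. A call takes as long as a camera call. They do not tell look-alikes from the thing itself.
- robot.boxes_of(query, camera): "bbox" ([left, top, right, bottom] in pixels, round what is visible of it).
The state is a dict: "time": time; "joint_positions": joint angles; "qvel": joint speeds; "joint_torque": joint torques, N m; "tool_pos": TCP position; "ee_rot": TCP orientation; "wrist_force": force on the tool from outside, world axes, zero at the start; "wrist_torque": the same for the moment, N m; "width": finger opening in m; "finger_force": force on a finger pad.
Only numpy, scipy, OpenCV 4.12 (cv2) and the standard library are available. Lean on these libraries where they do the work, as an engineer would, in place of code of your own. Each camera call takes 0.05 s, during which the arm holds its last target. There are 200 camera calls.

## Working session

There is one attempt and no reset: what is moved stays moved. The work goes in short steps, Python scripts to look and compute and a shell command to move; the robot and the scene stay as the last step left them, time stands still between calls to the robot, and variables do not carry over. Pictures are saved under pics/ and viewed, at most 10 in all, crops included, and the job is handed in when it is done.

```bash
mkdir -p pics; cat > h.py <<'E'
import numpy as np, cv2
from bench import robot
def snap(cam):
    p,d=robot.snapshot(cam); return p,d
def world(cam,d):
    c=robot.calibration(cam);K=np.array(c["mtx"]);T=np.array(c["extrinsics"])
    v,u=np.mgrid[:d.shape[0],:d.shape[1]]
    P=np.stack([(u-K[0,2])/K[0,0]*d,(v-K[1,2])/K[1,1]*d,d],-1)
    W=P@T[:3,:3].T+T[:3,3]; W[d==0]=np.nan
    return W
E
python3 - <<'E'
from h import *
ims=[]
for c in("top","side"):
    p,d=snap(c); np.savez("/tmp/%s0.npz"%c,p=p,d=d,W=world(c,d))
    cv2.imwrite("pics/%s0.png"%c,p[:,:,::-1])
    for q in("fixture","heatsink_board","clamp","other_fixture"):
        print(c,q,[(np.round(r["bbox"]).tolist(),round(r["p"],2)) for r in robot.boxes_of(q,c)])
o=robot.get_obs();print(o["time"],o["tool_pos"],o["ee_rot"],o["wrist_force"])
E
```

```text
top fixture [([346.0, 81.0, 411.0, 148.0], 0.84), ([270.0, 226.0, 339.0, 302.0], 0.78), ([245.0, 110.0, 307.0, 200.0], 0.73)]
top heatsink_board [([368.0, 100.0, 401.0, 136.0], 0.77), ([259.0, 154.0, 297.0, 191.0], 0.63), ([293.0, 250.0, 325.0, 292.0], 0.63)]
top clamp [([248.0, 112.0, 296.0, 148.0], 0.91), ([362.0, 88.0, 414.0, 144.0], 0.71), ([283.0, 239.0, 338.0, 303.0], 0.55)]
top other_fixture [([112.0, 100.0, 179.0, 192.0], 0.55)]
side fixture [([189.0, 226.0, 269.0, 285.0], 0.96), ([263.0, 154.0, 330.0, 238.0], 0.62), ([365.0, 218.0, 441.0, 279.0], 0.59)]
side heatsink_board [([268.0, 194.0, 305.0, 222.0], 0.9), ([379.0, 229.0, 414.0, 262.0], 0.59), ([205.0, 239.0, 239.0, 270.0], 0.57)]
side clamp [([371.0, 228.0, 427.0, 268.0], 0.81), ([192.0, 228.0, 251.0, 278.0], 0.72), ([295.0, 153.0, 331.0, 204.0], 0.66)]
side other_fixture []
0.5 [0.12633961 0.53527765 0.23047094] [ 3.14158245e+00 -1.31553394e-05  2.90980896e+00] [-0.23729686  0.24304807  0.49077801]
```

View pics/top0.png

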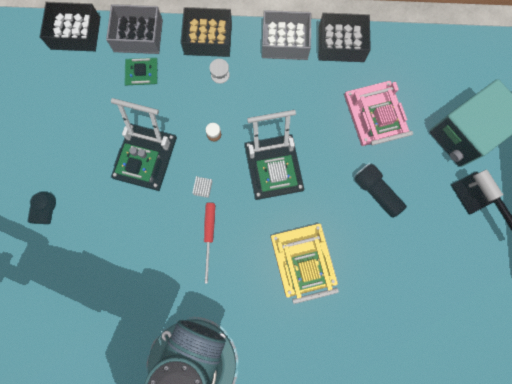

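View pics/side0.png

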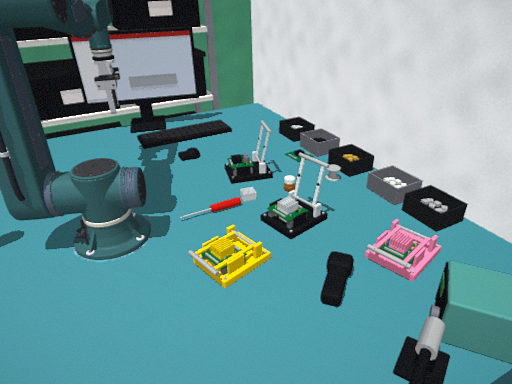

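The top view shows the target, a black fixture with a grey finned heatsink at about (278,172) and its clamp bar at about (272,117). The other fixture is at about (140,158). The pink and yellow ones are decoys. The side view agrees: target heatsink at about (288,207).

```bash
python3 - <<'E'
from h import *
for cam,box in(("top",(240,105,310,205)),("side",(255,150,335,240))):
    z=np.load("/tmp/%s0.npz"%cam);l,t,r,b=box
    W=z["W"][t:b,l:r];p=z["p"][t:b,l:r].astype(int);Z=W[...,2]
    pr=cv2.resize(z["p"][t:b,l:r,::-1],None,fx=4,fy=4,interpolation=cv2.INTER_NEAREST)
    cv2.imwrite("pics/c_%s.png"%cam,pr)
    grey=(p.min(-1)>120)&(np.ptp(p,axis=-1)<40)
    def rep(n,m):
        q=W[m]
        if len(q)<5: print(cam,n,len(q));return
        rc=cv2.minAreaRect(q[:,:2].astype(np.float32)*1000)
        print(cam,n,len(q),"mean",q.mean(0).round(4),"z5,50,95",np.percentile(q[:,2],[5,50,95]).round(4),"rect mm",np.round(rc[0],1),np.round(rc[1],1),round(rc[2],1))
    rep("base",(Z>.012)&(Z<.03))
    rep("base+all",(Z>.012))
    rep("grey .06-.09",grey&(Z>.058)&(Z<.09)); 
    rep("clamp >.1",Z>.1); rep("bar",Z>.155)
    g=(p[...,1]>p[...,0]+25)&(p[...,1]>p[...,2]+15)&(Z>.03)&(Z<.065); rep("green",g)
E
```

```text
top base 1344 mean [ 0.4997 -0.1716  0.0205] z5,50,95 [0.0171 0.0205 0.0236] rect mm [ 497.  -176.9] [156.1 130.1] 13.1
top base+all 3309 mean [ 0.4996 -0.1741  0.0551] z5,50,95 [0.0183 0.0487 0.1781] rect mm [ 497.6 -176.7] [157.3 130.1] 13.1
top grey .06-.09 375 mean [ 0.4913 -0.1783  0.0703] z5,50,95 [0.0593 0.073  0.0799] rect mm [ 498.6 -176.5] [102.3 112.7] 13.3
top clamp >.1 420 mean [ 0.5633 -0.1616  0.1626] z5,50,95 [0.1092 0.1767 0.1815] rect mm [ 561.  -161.8] [ 28.2 109.8] 12.1
top bar 298 mean [ 0.5667 -0.1605  0.1765] z5,50,95 [0.16   0.1785 0.1818] rect mm [ 567.6 -160.4] [ 14.8 109.8] 14.2
top green 623 mean [ 0.4673 -0.1829  0.0493] z5,50,95 [0.0463 0.0494 0.0524] rect mm [ 470.9 -184.1] [80.3 92.1] 13.2
side base 1043 mean [ 0.5297 -0.1107  0.0186] z5,50,95 [0.0135 0.0181 0.0265] rect mm [609.8 -31.1] [567.4 300.7] 63.3
side base+all 2658 mean [ 0.5289 -0.129   0.0511] z5,50,95 [0.0154 0.0431 0.1669] rect mm [612.  -32.1] [567.8 306. ] 63.2
side grey .06-.09 302 mean [ 0.4947 -0.1551  0.0704] z5,50,95 [0.0591 0.071  0.0845] rect mm [502.4 -16.9] [422.2 115.9] 90.0
side clamp >.1 315 mean [ 0.56   -0.1664  0.151 ] z5,50,95 [0.1068 0.1588 0.1775] rect mm [ 557.6 -163.8] [ 25.5 111.8] 14.8
side bar 168 mean [ 0.5641 -0.1656  0.1715] z5,50,95 [0.1581 0.1735 0.1777] rect mm [ 563.3 -162.3] [ 13.7 111.8] 14.8
side green 219 mean [ 0.4586 -0.2009  0.047 ] z5,50,95 [0.0444 0.0468 0.0511] rect mm [ 468.2 -186.6] [81.  97.1] 14.6
```

Numbers are consistent: fixture origin about (0.470, -0.183), yaw about 13.2°, board about 6 mm proud, clamp about 1.8 rad. I'm moving with the fingers shut, raised slightly.

```bash
python3 -m handwheel '[[[0,0,0.02],[0.42,-0.87,0.2],1],[[0,0,0.02],[0.42,-0.87,0.2],1],[[0,0,0.02],[0.42,-0.87,0.2],1],[[0,0,0.02],[0.42,-0.87,0.2],1],[[0,0,0.02],[0.42,-0.87,0],1]]'
python3 -m handwheel '[[[0,0,0.02],[0.42,-0.87,0],1],[[0,0,0.02],[0.42,-0.87,0],1],[[0,0,0.02],[0.42,-0.87,0],1],[[0,0,0.02],[0.42,-0.87,0],1],[[0,0,0.02],[0.42,-0.87,0],1]]'
```

```text
time: 1.0
tool_pos: [0.2321, 0.3166, 0.2723]
ee_rot: [3.139, 0.003, 3.069]
wrist_force: [0.9, -0.0, 0.5]
width: 0.0575
finger_force: 0.0
time: 1.5
tool_pos: [0.3367, 0.0985, 0.271]
ee_rot: [3.141, 0.002, -3.058]
wrist_force: [-0.3, 0.6, -0.2]
width: 0.0178
finger_force: 0.0
```

```bash
python3 -m handwheel '[[[0,0,0.014],[0.38,-0.81,0],1],[[0,0,0.014],[0.38,-0.81,0],1],[[0,0,0.014],[0.38,-0.81,0],1],[[0,0,0.014],[0.38,-0.81,0],1],[[0,0,0.014],[0.38,-0.81,0],1]]'
python3 -m handwheel '[[[0,0,0.014],[0.38,-0.81,0],1],[[0,0,0.012],[0.38,-0.81,0],1],[[0,0,0],[0,0,-0.8],1],[[0,0,0],[0,0,-0.8],1],[[0,0,0],[0,0,-0.6],1]]'
```

```text
time: 2.0
tool_pos: [0.4318, -0.1042, 0.2708]
ee_rot: [-3.141, 0.001, -2.949]
wrist_force: [-0.0, -0.2, -0.1]
width: 0.0007
finger_force: 0.0
time: 2.5
tool_pos: [0.4686, -0.1834, 0.1579]
ee_rot: [3.14, -0.002, -2.909]
wrist_force: [-0.4, 0.2, -0.4]
width: 0.0004
finger_force: 0.0
```

```bash
python3 - <<'E'
from h import *
p,d=snap("side");cv2.imwrite("pics/s1.png",cv2.resize(p[120:260,200:360,::-1],None,fx=4,fy=4))
o=robot.get_obs();print(o["time"],o["tool_pos"],o["ee_rot"],o["wrist_force"],o["width"],robot.tip_reach,o["joint_positions"])
E
```

```text
2.55 [ 0.46597514 -0.18175035  0.15248903] [ 3.13333085 -0.0091635  -2.90910192] [-2.5288637   0.36196005 -3.65169885] 0.00018986323109571518 0.025 [-4.85426488e-01  1.40147863e-02  1.60253994e+00  1.95024485e-04
  1.53737436e+00 -2.28868341e+00]
```

View pics/s1.png

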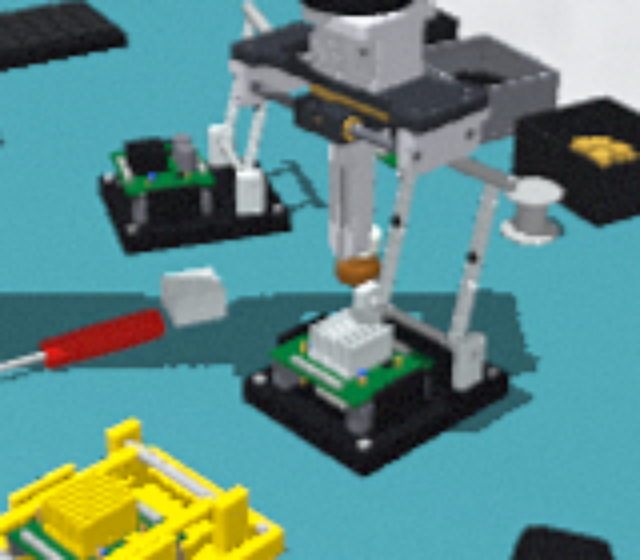

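The crop shows the shut fingertips about at (357,270), above the heatsink at (350,335), with the clamp frame standing free behind. I'll hold one row to see whether that small force is only a transient.

```bash
python3 -m handwheel '[[[0,0,0],[0,0,0],1],[[0,0,0],[0,0,0],1]]'
```

```text
time: 2.75
tool_pos: [0.4702, -0.1836, 0.1625]
ee_rot: [-3.14, 0.002, -2.908]
wrist_force: [1.0, -0.5, -0.4]
width: 0.0002
finger_force: 0.0
```

```bash
python3 -m handwheel '[[[0,0,0],[0,0,-0.4],1],[[0,0,0],[0,0,-0.4],1],[[0,0,0],[0,0,-0.2],1],[[0,0,0],[0,0,-0.1],1],[[0,0,0],[0,0,0],1]]'
python3 -m handwheel '[[[0,0,0],[0,0,-0.04],1],[[0,0,0],[0,0,-0.04],1],[[0,0,0],[0,0,-0.04],1]]'
```

```text
time: 3.25
tool_pos: [0.4698, -0.1834, 0.1063]
ee_rot: [-3.141, 0.001, -2.908]
wrist_force: [-0.1, -0.4, 0.3]
width: 0.0002
finger_force: 0.0
time: 3.55
tool_pos: [0.4697, -0.1834, 0.1001]
ee_rot: [-3.141, 0.001, -2.908]
wrist_force: [-0.3, 0.1, 4.2]
width: 0.0009
finger_force: 2.7
```

Contact at a tip height of about 75 mm. I'll press in small steps toward 69 mm.

```bash
for i in 1 2; do python3 -m handwheel '[[[0,0,0],[0,0,-0.03],1],[[0,0,0],[0,0,-0.03],1]]' | grep -E 'pos|wrist'; done
```

```text
tool_pos: [0.4698, -0.1834, 0.0975]
wrist_force: [-0.3, 2.0, 5.0]
tool_pos: [0.4698, -0.1834, 0.0941]
wrist_force: [-1.1, 0.1, 15.6]
```

```bash
for i in 1 2; do python3 -m handwheel '[[[0,0,0],[0,0,-0.015],1],[[0,0,0],[0,0,0],1]]' | grep -E 'pos|wrist'; done
```

```text
tool_pos: [0.4698, -0.1834, 0.0942]
wrist_force: [-2.3, 0.1, 9.8]
tool_pos: [0.4698, -0.1834, 0.0941]
wrist_force: [-2.9, 1.3, 11.1]
```

```bash
for i in 1 2; do python3 -m handwheel '[[[0,0,0],[0,0,-0.03],1],[[0,0,0],[0,0,0],1]]' | grep -E 'pos|wrist'; done
```

```text
tool_pos: [0.4699, -0.1834, 0.0941]
wrist_force: [-5.0, 2.7, 18.4]
tool_pos: [0.47, -0.1835, 0.094]
wrist_force: [-7.7, 3.8, 24.6]
```

The board is hard home: the tip is at 69 mm and does not move as the force rises to 25 N. I'm retracting up, then going behind the clamp bar.

```bash
python3 -m handwheel '[[[0,0,0],[0,0,0.1],1],[[0,0,0],[0,0,0.4],1],[[0,0,0],[0,0,0.9],1],[[0,0,0],[0,0,0.9],1],[[0,0,0],[0,0,0.6],1]]' | grep -E 'time|pos|wrist'
python3 -m handwheel '[[[0,0,0],[0,0,0.3],1],[[0,0,0],[0.65,0.15,0],1],[[0,0,0],[0.65,0.15,0],1],[[0,0,0],[0.65,0.15,0],1],[[0,0,0],[0.65,0.15,0],1]]' | grep -E 'time|pos|wrist'
python3 - <<'E'
from h import *
p,d=snap("side");cv2.imwrite("pics/s2.png",cv2.resize(p[110:260,200:360,::-1],None,fx=3,fy=3))
W=world("side",d);Z=W[...,2]
m=np.zeros(Z.shape,bool);m[165:240,255:305]=1
g=p.astype(int);grey=(g.min(-1)>120)&(np.ptp(g,axis=-1)<40)
print("sink top z",np.nanpercentile(Z[m&grey&(Z>.055)&(Z<.09)],[50,90,95]))
o=robot.get_obs();print(o["time"],o["tool_pos"])
E
```

```text
time: 5.25
tool_pos: [0.4698, -0.1834, 0.2362]
wrist_force: [0.9, -0.6, 0.5]
time: 5.75
tool_pos: [0.6, -0.1527, 0.2463]
wrist_force: [0.1, -0.7, 0.4]
sink top z [0.06568459 0.07024115 0.07860605]
5.8 [ 0.60384857 -0.15110249  0.24417129]
```

View pics/s2.png

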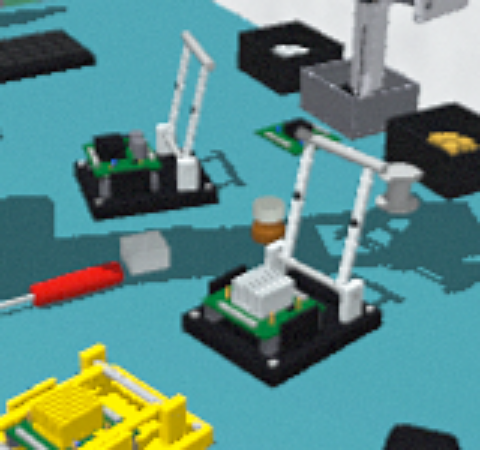

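The view shows the heatsink down level at about (262,290), the frame still upright with its bar at (345,155), and the fingers behind it. I'm descending behind the bar and pushing it toward the robot.

```bash
python3 -m handwheel '[[[0,0,0],[0,0,-0.5],1],[[0,0,0],[0,0,-0.5],1],[[0,0,0],[0,0,-0.4],1],[[0,0,0],[-0.2,-0.046,0],1],[[0,0,0],[-0.2,-0.046,0],1]]' | grep -E 'time|pos|wrist'
python3 -m handwheel '[[[0,0,0],[-0.2,-0.046,0],1],[[0,0,0],[-0.2,-0.046,0],1],[[0,0,0],[-0.2,-0.046,0],1],[[0,0,0],[-0.2,-0.046,0],1]]' | grep -E 'time|pos|wrist'
```

```text
time: 6.3
tool_pos: [0.5781, -0.1576, 0.1772]
wrist_force: [1.7, 0.6, -1.2]
time: 6.7
tool_pos: [0.539, -0.1677, 0.1806]
wrist_force: [0.9, -0.7, 1.1]
```

```bash
python3 -m handwheel '[[[0,0,0],[-0.2,-0.046,-0.05],1],[[0,0,0],[-0.2,-0.046,-0.1],1],[[0,0,0],[-0.2,-0.046,-0.1],1],[[0,0,0],[-0.2,-0.046,-0.1],1]]' | grep -E 'time|pos|wrist'
python3 -m handwheel '[[[0,0,0],[-0.2,-0.046,-0.1],1],[[0,0,0],[-0.2,-0.046,-0.1],1],[[0,0,0],[-0.2,-0.046,-0.1],1],[[0,0,0],[0,0,0],1]]' | grep -E 'time|pos|wrist'
python3 - <<'E'
from h import *
p,d=snap("side");cv2.imwrite("pics/s3.png",cv2.resize(p[110:260,200:360,::-1],None,fx=3,fy=3))
E
```

```text
time: 7.1
tool_pos: [0.4982, -0.1763, 0.1606]
wrist_force: [0.6, 0.5, 1.1]
time: 7.5
tool_pos: [0.4673, -0.183, 0.1451]
wrist_force: [0.8, 0.3, -0.5]
```

View pics/s3.png

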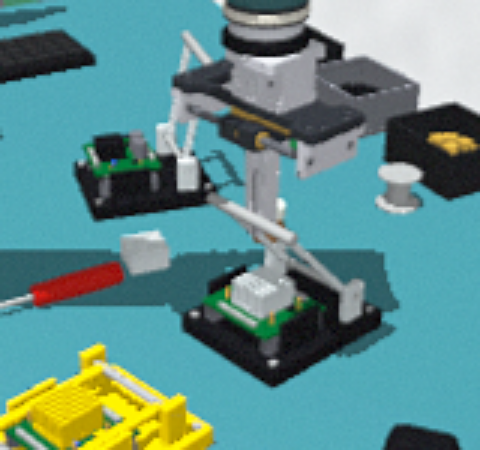

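The bar is in front of the finger at about (260,220), with the frame about 50° open. I'm backing off, rising, moving over the bar and pressing down along its arc.

```bash
python3 -m handwheel '[[[0,0,0],[0.29,0.068,0],1],[[0,0,0],[0,0,0.65],1],[[0,0,0],[0,0,0.65],1],[[0,0,0],[-0.35,-0.082,0],1],[[0,0,0],[-0.35,-0.082,0],1]]' | grep -E 'time|pos|wrist'
python3 -m handwheel '[[[0,0,0],[0,0,-0.2],1],[[0,0,0],[0,0,-0.2],1],[[0,0,0],[0,0,-0.2],1],[[0,0,0],[-0.03,-0.007,-0.15],1],[[0,0,0],[-0.05,-0.011,-0.15],1]]' | grep -E 'time|pos|wrist'
```

```text
time: 8.05
tool_pos: [0.4506, -0.1882, 0.2137]
wrist_force: [-0.1, -1.1, -0.9]
time: 8.55
tool_pos: [0.442, -0.1892, 0.1667]
wrist_force: [-11.7, -0.8, 13.6]
```

The force points radially along the frame, so the tip is on the bar's front side. I'll lift and look.

```bash
python3 -m handwheel '[[[0,0,0],[0,0,0.3],1],[[0,0,0],[0,0,0.5],1],[[0,0,0],[0,0,0],1]]' | grep -E 'time|pos|wrist'
python3 - <<'E'
from h import *
p,d=snap("side");cv2.imwrite("pics/s4.png",cv2.resize(p[110:260,200:360,::-1],None,fx=3,fy=3))
W=world("side",d)-[.470,-.1834,0]
c,s=np.cos(.232),np.sin(.232)
F=np.stack([c*W[...,0]+s*W[...,1],-s*W[...,0]+c*W[...,1],W[...,2]],-1)
g=p.astype(int);grey=(g.min(-1)>110)&(np.ptp(g,axis=-1)<40)
# handle bar ends beyond side bars
X,Y,Z=F[...,0],F[...,1],F[...,2]
for lo,hi in((-.055,-.044),(-.03,-.015),(.015,.03),(.044,.055)):
    m=(Y>lo)&(Y<hi)&(Z>.085)&(Z<.2)&(X>-.08)&(X<.09)&grey
    q=F[m]; print(lo,len(q),np.median(q,0).round(4) if len(q) else "", q[:,2].max().round(4) if len(q) else "")
E
```

```text
time: 8.85
tool_pos: [0.4465, -0.1895, 0.2091]
wrist_force: [0.5, -0.1, -0.1]
-0.055 22 [-0.0289 -0.0478  0.1342] 0.1395
-0.03 17 [-0.0314 -0.0224  0.1358] 0.1399
0.015 14 [-0.0319  0.0234  0.136 ] 0.1404
0.044 4 [-0.031   0.0472  0.1385] 0.1407
```

View pics/s4.png

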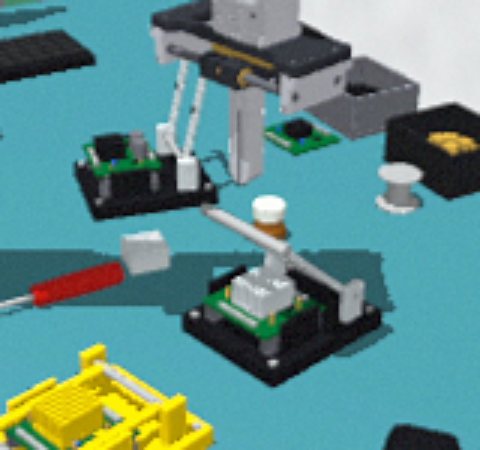

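The bar centre is now at fixture x about -27 mm, z about 134 mm, so 42° open. The tip was on top of it but held back by friction. I'll follow the arc properly this time.

```bash
python3 -m handwheel '[[[0,0,0],[-0.08,-0.018,-0.3],1],[[0,0,0],[0,0,-0.3],1],[[0,0,0],[0,0,-0.2],1],[[0,0,0],[-0.167,-0.039,-0.212],1],[[0,0,0],[-0.144,-0.034,-0.228],1]]' | grep -E 'time|pos|wrist'
python3 -m handwheel '[[[0,0,0],[-0.121,-0.028,-0.242],1],[[0,0,0],[-0.093,-0.022,-0.254],1]]' | grep -E 'time|pos|wrist'
```

```text
time: 9.4
tool_pos: [0.4246, -0.1929, 0.1431]
wrist_force: [-0.1, 0.4, 1.1]
time: 9.6
tool_pos: [0.4139, -0.1959, 0.1185]
wrist_force: [-0.5, 0.3, 2.2]
```

```bash
python3 -m handwheel '[[[0,0,0],[-0.05,-0.012,-0.25],1],[[0,0,0],[-0.03,-0.007,-0.25],1],[[0,0,0],[0,0,-0.15],1]]' | grep -E 'time|pos|wrist'
python3 -m handwheel '[[[0,0,0],[0,0,-0.08],1],[[0,0,0],[0,0,-0.05],1]]' | grep -E 'time|pos|wrist'
```

```text
time: 9.9
tool_pos: [0.4101, -0.1966, 0.0856]
wrist_force: [-0.6, -0.7, 1.4]
time: 10.1
tool_pos: [0.4108, -0.1967, 0.0803]
wrist_force: [-0.3, 0.8, 0.8]
```

Tip at 55 mm; closed should be 53.5 mm. I'll press on to feel the stop.

```bash
for i in 1 2; do python3 -m handwheel '[[[0,0,0],[0,0,-0.03],1],[[0,0,0],[0,0,0],1]]' | grep -E 'time|pos|wrist'; done
```

```text
time: 10.3
tool_pos: [0.411, -0.1968, 0.0794]
wrist_force: [-0.2, -0.1, 0.6]
time: 10.5
tool_pos: [0.4112, -0.197, 0.0785]
wrist_force: [-0.2, 0.0, 2.5]
```

```bash
for i in 1 2; do python3 -m handwheel '[[[0,0,0],[0,0,-0.03],1],[[0,0,0],[0,0,0],1]]' | grep -E 'time|pos|wrist'; done
```

```text
time: 10.7
tool_pos: [0.4112, -0.1971, 0.0781]
wrist_force: [-2.4, 1.7, 9.2]
time: 10.9
tool_pos: [0.4113, -0.1971, 0.0779]
wrist_force: [-4.8, 2.3, 14.8]
```

The clamp is hard against its stop at a tip height of 53 mm. I'll lift off and check.

```bash
python3 -m handwheel '[[[0,0,0],[0,0,0.15],1],[[0,0,0],[0,0,0.6],1],[[0,0,0],[0,0,0.9],1],[[0,0,0],[0,0,0.9],1],[[0,0,0],[0,0,0.3],1]]' | grep -E 'time|pos|wrist'
python3 -m handwheel '[[[0,0,0],[-0.6,0,0],1],[[0,0,0],[-0.6,0,0],1],[[0,0,0],[-0.3,0,0],1],[[0,0,0],[0,0,0],1],[[0,0,0],[0,0,0],1]]' | grep -E 'time|pos|wrist'
python3 - <<'E'
from h import *
p,d=snap("side");cv2.imwrite("pics/s5.png",cv2.resize(p[110:260,200:360,::-1],None,fx=4,fy=4))
W=world("side",d)-[.470,-.1834,0]
c,s=np.cos(.232),np.sin(.232)
X,Y,Z=c*W[...,0]+s*W[...,1],-s*W[...,0]+c*W[...,1],W[...,2]
m=(abs(Y)<.055)&(X<-.05)&(X>-.075)&(Z>.03)&(Z<.1);print("bar",m.sum(),np.median(X[m]),np.percentile(Z[m],[50,95]))
m=(abs(Y)<.018)&(abs(X)<.018)&(Z>.055)&(Z<.1);print("sink",m.sum(),np.percentile(Z[m],[50,75,95]))
E
```

```text
time: 11.4
tool_pos: [0.4124, -0.1979, 0.2226]
wrist_force: [0.4, -0.7, 0.2]
time: 11.9
tool_pos: [0.3359, -0.1969, 0.2172]
wrist_force: [0.0, -0.4, -0.1]
bar 141 -0.06453187423018136 [0.04959909 0.05232927]
sink 83 [0.06657933 0.06731268 0.06833309]
```

View pics/s5.png

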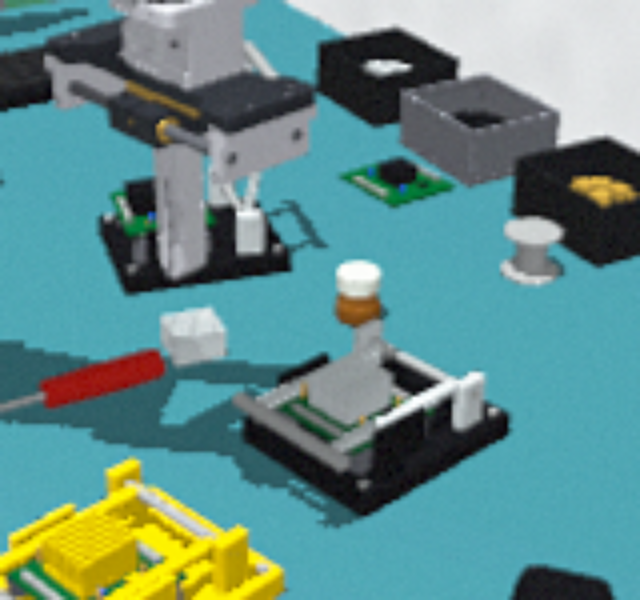

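The clamp lies level around the heatsink, with its bar at about (290,435) and the bar top at 52 to 53 mm. The heatsink top is at home height and the robot is clear.

```bash
python3 -c "from bench import robot; print(robot.close_job())"
```

```text
the job is handed in; nothing more can be done
None
```

The heatsink board was pressed fully home (hard stop felt at about 25 N), then its clamp was swung down to its stop and released; the other fixture was never touched, and the job was handed in at about 12 s.

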